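# Stand the fallen ink tin up and push it into the label scanner

## Robot

A 6-joint arm with a two-finger parallel gripper is mounted at the origin on the work surface. World frame = base frame: x ahead of the robot, y to its left, z up, the work surface at z = 0. Lengths are in m, angles in rad, forces in N, time in s.
With the tool pointing down it reaches from about 0.4 to 0.925 m from the base axis. Payload 12.5 kg.
Tool frame: the origin (TCP) lies at the very end of the fingers, on their centre line; the grasp point (between the pads) lies 19 mm behind it; z points along the fingers, y is the line along which they close (so a half turn about z gives the same grasp; the last joint's range is limited). The gripper opens to 95 mm and grips with 3 to 60 N. Pads are 20 mm wide; open, the fingers measure 119 mm over their backs; the gripper's body (75 mm by 180 mm) begins 59 mm behind the grasp point.
Start: joints at [1.05, 0.491, 1.559, -0, 1.092, -0.106], TCP at [0.252, 0.572, 0.215] pointing down, gripper open.
Joint ranges: [-3.1, 3.1], [-0.84, 2.19], [0.05, 2.79], [-1.13, 4.28], [0.06, 2.93], [-2.69, 2.69]. Speed limits (rad/s): [2.22, 2.22, 2.79, 3.14, 3.14, 3.14].

## Interface

Orientations are given as a 3x3 rotation matrix whose columns are the frame's x, y, z axes.
In Python, from plant import ctrl gives the robot as it stands.
- The arm moves only by the tool inch_along, called after "Request:" as name(argument=value, ...) on one line, values as JSON. Schema: {"type":"object","properties":{"plan":{"type":"array","items":{"type":"array","items":{"type":"number"},"minItems":5,"maxItems":5},"minItems":1,"maxItems":20},"clamp_n":{"type":"number"},"only":{"type":"string"},"quiet":{"type":"boolean"},"lines":{"type":"string"}},"required":["plan"],"additionalProperties":false}. plan is a list of rows, 1 to 20 of them, each of 5 numbers: dx, dy, dz in m, then a turn about the tool's z in rad, then the opening from 0.0 (shut) to 1.0 (fully open); each row is the pose to reach, as a shift and turn from the pose commanded when the call began, along the tool's axes at that moment; what a row does not reach only later rows make up. A row lasts 1/12 s, in which the tool goes at most 0.0417 m and 0.125 rad, less where a joint would pass 70% of its speed; a pose out of reach is approached as far as the arm can. The fingers move at their own pace and stop on an object; clamp_n is the grip in N (left out, the last holds). Time passes only in rows, so rows that do not move let the fingers close. The tool returns the time, the measured TCP pose, the force, the opening and the grip force at its end. only (a regular expression) keeps the lines of the reply that match it, lines (a string "A,B") keeps lines A to B, and quiet returns only ok. Input that does not fit is refused with a message, and nothing moves.
- ctrl.state(): the state, without advancing time (a new reading comes with each control period).
- ctrl.capture(name): name is "scene" or "top" or "wrist"; returns a dict with "frame" (420x560x3 uint8, blue, green, red), "vertical_fov" (degrees; the focal length in pixels is half the picture's height over the tangent of half this angle, whatever the lens; pixels are square), "cx", "cy" (the principal point, pixels), "k1" (the pictures are not rectified: a ray, as slopes to the right and down, at radius r is drawn at 1 + k1 r^2 times it, then the intrinsics apply), "origin" and "rotation" of the camera in the world. Camera axes: x right, y down, z forward; pixel columns grow to the right and rows downward; lengths in m; the calibration is good to about 2 mm. A picture is of the moment at which its call begins. There is no depth.
- ctrl.sign_off(): hands the job in; it is judged then, once.
The state is a dict: "clock": time; "q": joint angles; "qd": joint speeds; "tau": joint torques, N m; "eef_pos": TCP position; "tcp_rot": TCP orientation; "force": force on the tool from outside, world axes, zero at the start; "torque": the same for the moment, N m; "gripper_width": opening from 0.0 (shut) to 1.0 (fully open); "gripper_force": force on a finger pad.
Only numpy, scipy, OpenCV 4.12 (cv2) and the standard library are available. Lean on these libraries where they do the work, as an engineer would, in place of code of your own. Each camera call takes 0.05 s, during which the arm holds its last target. There are 200 camera calls.

## Task

One of the ink tins has fallen on its side. Only push it, never lift it: tip it over with a push of the fingertips so that it stands on its base again with the black lid up; then push it along the bench into the V-shaped fence of the label scanner until it rests against both sides of the V. Leave the other things on the bench where they are.

Things in the scene. Friction and masses are not known exactly. Their poses are not given: they have to be found in the camera images.
- tin: fallen ink tin, 110 mm in diameter, 65 mm from base to lid, 0.4-0.85 kg; brass wall, white label, flat black lid (last 15 mm). It lies on its wall, not rolling. Origin: centre of its base face; z: along its axis, out through the lid (now level; up when it stands). Friction 0.5-0.7. Pushed high on the lid face it pivots on the base's lower edge and falls upright past 30 degrees.
- scanner: label scanner fixed to the bench: two steel walls, 35 mm high, 110 mm long, 8 mm thick, meet in a 90 degree V open towards the robot; a grey box 75 mm high behind it. Origin on the bench, where the tin's centre stands when it touches both walls; x: the V's middle line, into the V (its point is 78 mm ahead of the origin, the walls' free ends 78 mm to either side). z up.
- small_tin: upright small ink tin, 70 mm across, 60 mm high, origin at the centre of its underside; not part of the job
- mixing_cup: white open plastic cup, 72 mm across, 90 mm high, origin under its centre; not part of the job
- ink_knife: flat ink spatula lying on the bench, about 265 mm long along its x axis; not part of the job
- colour_guide: closed colour swatch book lying flat, 50 (x) by 170 (y) by 24 mm high, origin under its centre; not part of the job
- ink_roller: rubber hand roller lying on the bench, about 170 mm long along x, 110 mm wide; origin on the bench under the middle of the rubber cylinder; not part of the job
- wash_bottle: capped bottle, 60 mm across, 170 mm high, origin under its centre; not part of the job
- glass_slab: glass plate lying flat, 100 (x) by 140 (y) by 8 mm, origin under its centre; not part of the job

How it is judged:
On the way, in this order (a step that is already met when the one before it is completed fails the run):
1. the tin stands on its base, lid up, still out of the V (its centre over 30 mm from the seat) (angle between tin's own z axis and vertical below 0.06 rad and height (world z) of tin below 0.006 m and horizontal distance between tin and scanner above 0.03 m), for 0.2 s.
2. the standing tin rests in the V (angle between tin's own z axis and vertical below 0.06 rad and horizontal distance between tin and scanner below 0.01 m), for 0.2 s.
At the end, for the whole second after the job is handed in: The tin stands on its base, lid up (within 0.06 rad), at rest on the bench, with its centre within 10 mm of the place where it touches both walls of the scanner's V (all of step 2 and height (world z) of tin below 0.006 m and linear speed of tin below 0.01 m/s).
It fails at once if the tin is lifted off the bench (its base centre over 80 mm high, or over 25 mm high while it is within 0.25 rad of upright) (height (world z) of tin above 0.08 m or (angle between tin's own z axis and vertical below 0.25 rad and height (world z) of tin above 0.025 m)).
It fails at once if another thing on the bench is moved by more than 20 mm (distance of any of small_tin, mixing_cup, ink_knife, colour_guide, ink_roller, wash_bottle, glass_slab from where it was at the start of the episode above 0.02 m).
It also fails if it takes over 64 s, if anything falls off the work surface, if the arm or the gripper's body presses on something with over 40 N, if the wrist force passes 120 N, or if a joint passes its speed limit or range.

## Working session

There is one attempt and no reset: what is moved stays moved. The work goes in short steps, Python scripts to look and compute and a tool call to move; the robot and the scene stay as the last step left them, time stands still between calls to the robot, and variables do not carry over. Pictures are saved under pics/ and viewed, at most 10 in all, crops included, and the job is handed in when it is done.

```bash
ls; mkdir -p pics
```

Create h.py:
```python
import numpy as np, cv2, json
def load(n): 
    d=np.load(f'{n}.npz'); return {k:d[k] for k in d.files}
def snap(ctrl,cam,n):
    c=ctrl.capture(cam); np.savez(n+'.npz',**c); cv2.imwrite(f'pics/{n}.png',c['frame']); return c
def K(c):
    f=c['frame'].shape[0]/2/np.tan(np.radians(float(c['vertical_fov']))/2)
    return np.array([[f,0,float(c['cx'])],[0,f,float(c['cy'])],[0,0,1]]),np.array([float(c['k1']),0,0,0])
def ray(c,px):
    k,d=K(c); p=cv2.undistortPoints(np.array(px,float).reshape(-1,1,2),k,d).reshape(-1,2)
    r=np.c_[p,np.ones(len(p))]@np.array(c['rotation']).T
    return np.array(c['origin']),r
def plane(c,px,z):
    o,r=ray(c,px); return o+r*((z-o[2])/r[:,2])[:,None]
def proj(c,P):
    k,d=K(c); R=np.array(c['rotation']).T
    return cv2.projectPoints(np.array(P,float).reshape(-1,1,3),cv2.Rodrigues(R)[0],-R@np.array(c['origin']),k,d)[0].reshape(-1,2)
def tri(c1,p1,c2,p2):
    o1,a=ray(c1,[p1]);o2,b=ray(c2,[p2]);a=a[0];b=b[0]
    s=np.linalg.lstsq(np.c_[a,-b],o2-o1,rcond=None)[0]
    A=o1+a*s[0];B=o2+b*s[1]; return (A+B)/2,np.linalg.norm(A-B)
```

Run:
```python
from plant import ctrl
from h import *
for n in ['scene','top']:
    c=snap(ctrl,n,n+'0'); print(n,c['vertical_fov'],c['origin'],c['rotation'],c['k1'])
s=ctrl.state(); print(s['eef_pos'],s['tcp_rot'],s['clock'])
```

```text
pics
plant.py
scene 54.12275916797173 [1.29812692 0.21782357 0.91909255] [[-0.29190149  0.6884706  -0.66392902]
 [ 0.95623588  0.22470203 -0.18740849]
 [ 0.02016096 -0.68957757 -0.72393115]] 0.03861374963388774
top 57.9198890827601 [ 0.37423809 -0.01234962  1.06399882] [[-0.02572747 -0.98952692  0.14203722]
 [-0.99951838  0.0229963  -0.02083691]
 [ 0.01735235 -0.14250489 -0.98964198]] -0.052458989235226974
[0.25174801 0.57181    0.21413269] [[-9.15212406e-01  4.02971492e-01 -4.78049967e-04]
 [ 4.02971768e-01  9.15211978e-01 -8.89026418e-04]
 [ 7.92647535e-05 -1.00628865e-03 -9.99999491e-01]] 0.1
```

View pics/top0.png

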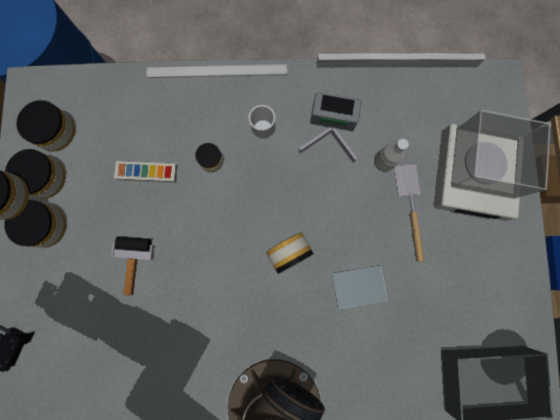

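View pics/scene0.png

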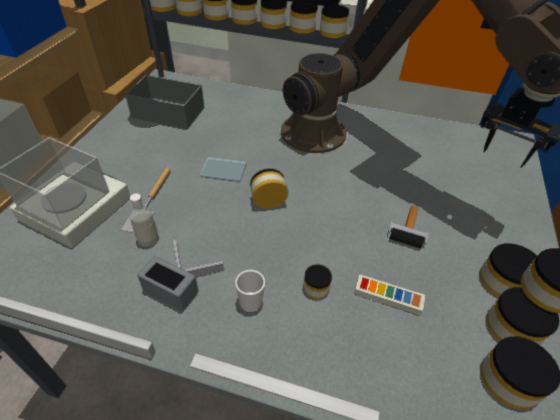

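The top view shows the tin at (290,253) with its black lid facing the robot, and the V at (330,140) opening towards the robot. The scene view shows the tin at (270,188) and the V at (195,258). Next I'll zoom in on both.

Run:
```python
from h import *
t=load('top0')['frame'];s=load('scene0')['frame']
r=lambda im,x,y,w,h,f:cv2.resize(im[y:y+h,x:x+w],None,fx=f,fy=f,interpolation=cv2.INTER_CUBIC)
a=np.hstack([r(t,255,220,70,60,5.7)[:340,:399],r(t,290,85,80,70,5)[:340,:399]])
b=np.hstack([r(s,235,155,70,60,5.7)[:340,:399],r(s,135,230,100,80,4)[:340,:399]]) 
h=min(a.shape[0],b.shape[0],300)
a=np.hstack([cv2.resize(x,(400,300)) for x in (t[220:280,250:330],t[85:160,290:390])])
b=np.hstack([cv2.resize(x,(400,300)) for x in (s[155:215,230:310],s[230:305,135:235])])
cv2.imwrite('pics/z.png',np.vstack([a,b]))
```

```text
Traceback (most recent call last):
ValueError: all the input array dimensions except for the concatenation axis must match exactly, but along dimension 0, the array at index 0 has size 340 and the array at index 1 has size 320
```

Run:
```python
from h import *
t=load('top0')['frame'];s=load('scene0')['frame']
a=np.hstack([cv2.resize(x,(400,300),interpolation=2) for x in (t[220:280,250:330],t[85:160,290:390])])
b=np.hstack([cv2.resize(x,(400,300),interpolation=2) for x in (s[155:215,230:310],s[230:305,135:235])])
cv2.imwrite('pics/z.png',np.vstack([a,b]))
```

```text
(no output)
```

View pics/z.png

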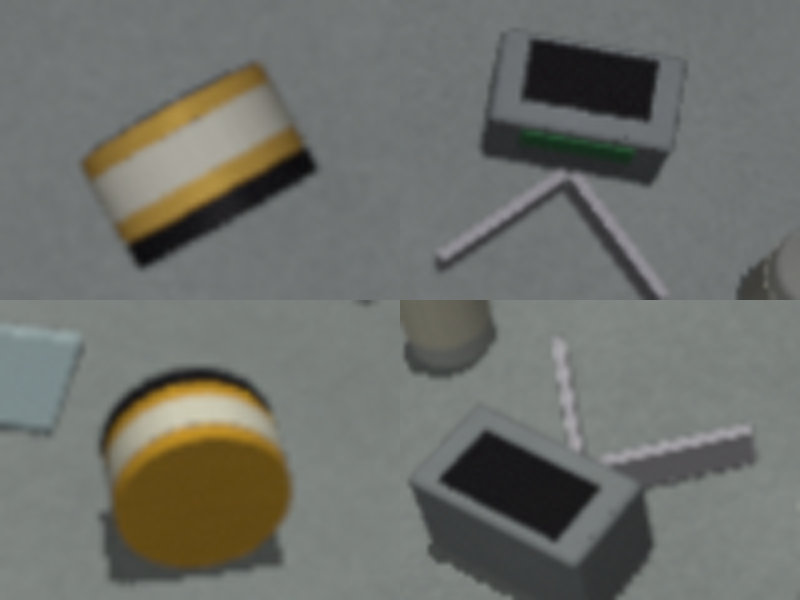

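Create m.py:
```python
from h import *
t=load('top0');s=load('scene0')
print('tin corners z=.055'); P=plane(t,[(266.4,253),(301.6,232.4),(278,273.4),(313.2,254)],.055); print(P.round(4))
B=(P[0]+P[1])/2;L=(P[2]+P[3])/2;a=L-B
print('base',B,'lid',L,'h',np.linalg.norm(a),'dia',np.linalg.norm(P[0]-P[1]),np.linalg.norm(P[2]-P[3]))
e=(P[0]-P[1])+(P[2]-P[3]); print('axis ang',np.degrees(np.arctan2(a[1],a[0])),'from edges',np.degrees(np.arctan2(e[1],e[0]))-90)
# base disc in scene: ellipse centre
def mask(f,lo,hi): return cv2.inRange(cv2.cvtColor(f,cv2.COLOR_BGR2HSV),lo,hi)
m=mask(s['frame'],(15,150,60),(30,255,150)); m[:,:240]=0;m[:,300:]=0;m[:160]=0;m[215:]=0
c=max(cv2.findContours(m,0,1)[0],key=cv2.contourArea); el=cv2.fitEllipse(c); print('base ellipse',el)
print('base centre triang via scene z=.055',plane(s,[el[0]],.055))
# V
for nm,c,box in (('top',t,(296,120,360,165)),('scene',s,(168,236,228,270))):
    x0,y0,x1,y1=box; sub=c['frame'][y0:y1,x0:x1]; m=(sub.min(2)>135).astype(np.uint8)
    n,lab,st,_=cv2.connectedComponentsWithStats(m); print(nm,st[1:].tolist())
    ys,xs=np.nonzero(m); np.save('V'+nm+'.npy',plane(c,np.c_[xs+x0,ys+y0],.035))
    Q=np.load('V'+nm+'.npy'); rect=cv2.minAreaRect(Q[:,:2].astype(np.float32)*1000); print(rect)
```

```bash
python3 m.py
```

```text
tin corners z=.055
[[ 0.4075  0.0104  0.055 ]
 [ 0.4598 -0.0845  0.055 ]
 [ 0.3534 -0.0189  0.055 ]
 [ 0.4017 -0.1134  0.055 ]]
base [ 0.43366446 -0.03705386  0.055     ] lid [ 0.37753533 -0.06618586  0.055     ] h 0.0632388567190632 dia 0.10841234997088248 0.1061337265966487
axis ang -152.56990378318653 from edges 27.991563217475786
base ellipse ((269.81500244140625, 194.5220489501953), (24.43491554260254, 34.9487419128418), 77.05120849609375)
base centre triang via scene z=.055 [[ 0.43088126 -0.03925457  0.055     ]]
top [[33, 9, 1, 1, 1], [38, 9, 22, 29, 44], [5, 10, 27, 19, 44]]
((719.8687133789062, -174.50872802734375), (154.6162109375, 71.72958374023438), 78.9615249633789)
scene [[5, 3, 7, 29, 80], [17, 25, 38, 9, 88]]
((714.9447631835938, -174.83377075195312), (162.37948608398438, 70.60985565185547), 78.93336486816406)
```

Create v.py:
```python
from h import *
for nm in ('top','scene'):
    Q=np.load(f'V{nm}.npy')[:,:2]; i=np.argmin(Q@[1,0]) 
    apex=Q[np.argmax(Q@[0.98,-0.19])]
    # split by side of axis through apex
    c=Q.mean(0); u=np.array([np.cos(-.19),np.sin(-.19)])
    for it in range(3):
        side=(Q-apex)@[-u[1],u[0]]; L=[]
        for k in (1,-1):
            q=Q[side*k>.008]; l=cv2.fitLine(q.astype(np.float32),cv2.DIST_HUBER,0,.001,.001).ravel()
            d=l[:2] if (l[0]<0) else -l[:2]; L.append((d,l[2:], ((q-l[2:])@d).max()))
        A=np.c_[L[0][0],-L[1][0]]; st=np.linalg.solve(A,L[1][1]-L[0][1]); apex=L[0][1]+st[0]*L[0][0]
        u=-(L[0][0]+L[1][0]); u/=np.linalg.norm(u)
    ends=[l[1]+l[2]*l[0] for l in L]
    # walls' centrelines are 4 mm outside inner faces
    print(nm,'apex cl',apex,'ang between',np.degrees(np.arccos(L[0][0]@L[1][0])),'yaw',np.degrees(np.arctan2(u[1],u[0])),'ends',ends,'len',[np.linalg.norm(e-apex) for e in ends],'seat',apex-u*(.0778+.00566), 'seat by ends', sum(ends)/2)
```

```bash
python3 v.py
```

```text
top apex cl [ 0.7614752  -0.18316028] ang between 89.638885 yaw -11.599811 ends [array([ 0.70057217, -0.09142701]), array([ 0.6699932 , -0.24306918])] len [np.float64(0.1101098202720825), np.float64(0.10935279661027097)] seat [ 0.6797198  -0.16637859] seat by ends [ 0.68528269 -0.16724809]
scene apex cl [ 0.75853217 -0.18533695] ang between 90.139206 yaw -11.95984 ends [array([ 0.6964159 , -0.08957857]), array([ 0.66495599, -0.24636123])] len [np.float64(0.11414069247837075), np.float64(0.11171599493743234)] seat [ 0.6768838  -0.16804186] seat by ends [ 0.68068595 -0.1679699 ]
```

Request:
inch_along(plan=[[-0.33,-0.26,0,1.5,1],[-0.33,-0.26,0,1.5,1],[-0.33,-0.26,0,1.5,1],[-0.33,-0.26,0,1.5,1],[-0.33,-0.26,0,1.5,1],[-0.33,-0.26,0,1.5,1],[-0.33,-0.26,0,1.5,1],[-0.33,-0.26,0,1.5,1],[-0.33,-0.26,0,1.5,1],[-0.33,-0.26,0,1.5,1],[-0.41,-0.549,0,1.5,1],[-0.41,-0.549,0,1.5,1],[-0.41,-0.549,0,1.5,1],[-0.41,-0.549,0,1.5,1],[-0.41,-0.549,0,1.5,1],[-0.41,-0.549,0,1.5,1],[-0.41,-0.549,0,1.5,1],[-0.41,-0.549,0,1.5,1],[-0.41,-0.549,0,1.5,1],[-0.41,-0.549,0,1.5,1]])

```text
clock: 1.77
eef_pos: [0.4056, -0.0959, 0.2145]
tcp_rot: [[0.339, 0.941, -0.0], [0.941, -0.339, 0.0], [0.0, -0.0, -1.0]]
force: [-0.3, 0.2, 0.1]
gripper_width: 0.998
gripper_force: 0.0
```

Request:
inch_along(plan=[[0,0,0.122,0,1],[0,0,0.122,0,1],[0,0,0.122,0,1],[0,0,0.122,0,1],[0,0,0.122,0,1]])

```text
clock: 2.18
eef_pos: [0.4054, -0.0943, 0.092]
tcp_rot: [[0.336, 0.942, -0.004], [0.942, -0.336, 0.002], [0.0, -0.005, -1.0]]
force: [-0.1, 0.1, 1.3]
gripper_width: 1.001
gripper_force: 0.0
```

Run:
```python
from plant import ctrl
from h import *
a=snap(ctrl,'scene','s1');b=snap(ctrl,'wrist','w1')
cv2.imwrite('pics/c1.png',np.hstack([cv2.resize(a['frame'][120:240,200:360],(400,300)),cv2.resize(b['frame'],(400,300))]))
```

```text
(no output)
```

View pics/c1.png

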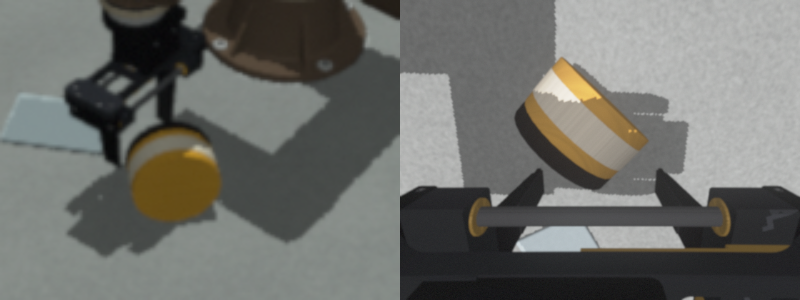

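The wrist view shows one fingertip, at about (540,172), just behind the middle of the black lid. The other finger, at (665,175), is clear of the tin's side. I'll push along the tin's axis now.

Request:
inch_along(plan=[[0.004,0.003,0,0,1],[0.007,0.007,0,0,1],[0.010,0.009,0,0,1],[0.013,0.012,0,0,1],[0.016,0.015,0,0,1],[0.019,0.018,0,0,1],[0.022,0.020,0,0,1],[0.025,0.023,0,0,1],[0.028,0.026,0,0,1],[0.031,0.029,0,0,1],[0.034,0.031,0,0,1],[0.036,0.033,0,0,1],[0.038,0.035,0,0,1],[0.040,0.036,0,0,1],[0.041,0.038,0,0,1],[0.043,0.039,0,0,1],[0.044,0.040,0,0,1],[0.046,0.042,0,0,1],[0.048,0.044,0,0,1],[0.050,0.045,0,0,1]])

```text
clock: 3.95
eef_pos: [0.4655, -0.0637, 0.0926]
tcp_rot: [[0.337, 0.941, 0.0], [0.941, -0.337, 0.0], [0.0, 0.0, -1.0]]
force: [0.6, -0.1, 0.5]
gripper_width: 0.999
gripper_force: 0.0
```

Run:
```python
from plant import ctrl
from h import *
a=snap(ctrl,'scene','s2');b=snap(ctrl,'wrist','w2')
cv2.imwrite('pics/c2.png',np.hstack([cv2.resize(a['frame'][120:240,200:360],(400,300)),cv2.resize(b['frame'],(400,300))]))
```

```text
(no output)
```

View pics/c2.png

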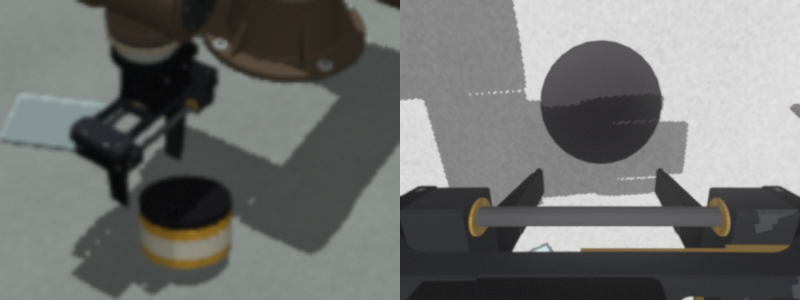

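The tin stands upright. The lid disc is at about (601,102) in the wrist half of the picture. Now to measure it.

Run:
```python
from h import *
w=load('w2');s=load('s2')
def disc(c,box,thr):
    x0,y0,x1,y1=box;g=cv2.cvtColor(c['frame'],cv2.COLOR_BGR2GRAY)[y0:y1,x0:x1]
    m=cv2.morphologyEx((g<thr).astype(np.uint8),cv2.MORPH_OPEN,np.ones((7,7)) if x1-x0>100 else np.ones((3,3)))
    k=cv2.convexHull(max(cv2.findContours(m,0,1)[0],key=cv2.contourArea)); e=cv2.fitEllipse(k); return (e[0][0]+x0,e[0][1]+y0),e[1]
g=cv2.cvtColor(w['frame'],cv2.COLOR_BGR2GRAY)
print('gray',g[80,280],g[80,215],g[170,280],g[170,385],g[80,190])
a=disc(w,(180,40,390,235),105); b=disc(s,(250,186,297,215),45)
print(a,b)
for z in (.06,.065,.07): print(z,plane(w,[a[0]],z)[0],plane(s,[b[0]],z)[0])
print('tri',tri(w,a[0],s,b[0]))
x,y=a[0];r=a[1][0]/2;print('dia',np.linalg.norm(np.subtract(*plane(w,[(x-r,y),(x+r,y)],.065))))
```

```text
gray 84 216 44 188 221
((281.07686614990234, 143.39911651611328), (168.533935546875, 171.83056640625)) ((273.41980934143066, 200.77872848510742), (21.497995376586914, 37.98776626586914))
0.06 [ 0.48751961 -0.00409842  0.06      ] [ 0.45826519 -0.01956086  0.06      ]
0.065 [ 0.48761227 -0.00374714  0.065     ] [ 0.46315326 -0.01817926  0.065     ]
0.07 [ 0.48770492 -0.00339586  0.07      ] [ 0.46804134 -0.01679766  0.07      ]
tri (array([ 0.48904861, -0.00622709,  0.09215872]), np.float64(0.00895346519051935))
dia 0.1073742718969195
```

Request:
inch_along(plan=[[0,0,-0.11,0,0.6],[0,0,-0.11,0,0.6],[0,0,-0.11,0,0.6],[0.14,-0.098,-0.11,-0.9,0.6],[0.14,-0.098,-0.11,-0.9,0.6],[0.14,-0.098,-0.11,-0.9,0.6],[0.14,-0.098,-0.11,-0.9,0.6],[0.14,-0.098,-0.11,-0.9,0.6],[0.14,-0.098,-0.11,-0.9,0.6],[0.14,-0.098,-0.11,-0.9,0.6],[0.14,-0.098,-0.11,-0.9,0.6],[0.14,-0.098,-0.11,-0.9,0.6],[0.14,-0.098,-0.11,-0.9,0.6]])

```text
clock: 5.13
eef_pos: [0.42, 0.1009, 0.2026]
tcp_rot: [[-0.524, 0.852, -0.0], [0.852, 0.524, 0.0], [0.0, -0.0, -1.0]]
force: [0.2, -0.5, -0.1]
gripper_width: 0.602
gripper_force: 0.0
```

Run:
```python
from plant import ctrl
from h import *
S=[snap(ctrl,n,n[0]+'3') for n in ('scene','top','wrist')]
P=np.array([.4876,-.0037,.065]); print([proj(c,P).round(1).tolist() for c in S])
cv2.imwrite('pics/c3.png',np.hstack([cv2.resize(S[0]['frame'][160:240,220:320],(375,300)),cv2.resize(S[1]['frame'][190:290,220:345],(375,300))]))
```

```text
[[[275.7, 207.5]], [[271.0, 222.4]], [[281.4, 302.9]]]
```

View pics/c3.png

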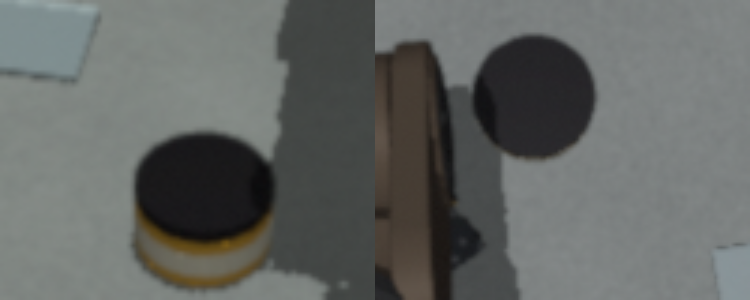

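In the settled pictures the lid centre is at about (274.4,209.9) in the scene view and (273,222.3) in the top view. The tin was still settling in the earlier scene picture.

Run:
```python
from h import *
t=load('t3');s=load('s3')
def disc(c,box,thr):
    x0,y0,x1,y1=box;g=cv2.cvtColor(c['frame'],cv2.COLOR_BGR2GRAY)[y0:y1,x0:x1]
    m=cv2.morphologyEx((g<thr).astype(np.uint8),cv2.MORPH_OPEN,np.ones((3,3)))
    e=cv2.fitEllipse(cv2.convexHull(max(cv2.findContours(m,0,1)[0],key=cv2.contourArea))); return (e[0][0]+x0,e[0][1]+y0),e[1]
a=disc(t,(248,195,300,248),60);b=disc(s,(250,190,297,230),50);print(a,b)
print(plane(t,[a[0]],.065),plane(s,[b[0]],.065),tri(t,a[0],s,b[0]))
T=(plane(t,[a[0]],.065)+plane(s,[b[0]],.065))[0,:2]/2
seat=np.array([.679,-.167]);u=np.array([np.cos(np.radians(-11.7)),np.sin(np.radians(-11.7))])
q=seat-.11*u;d=q-T;L=np.linalg.norm(d);d/=L;print('tin',T,'q',q,'dir',d,np.degrees(np.arctan2(d[1],d[0])),L)
```

```text
((272.3186569213867, 222.05375289916992), (40.04929733276367, 40.58959197998047)) ((274.3597888946533, 209.97185134887695), (28.828943252563477, 37.42247772216797))
[[ 0.48831685 -0.00711487  0.065     ]] [[ 0.49859162 -0.00453236  0.065     ]] (array([ 0.48943544, -0.00707094,  0.05522083]), np.float64(1.5080558665324508e-05))
tin [ 0.49345424 -0.00582362] q [ 0.57128549 -0.1446934 ] dir [ 0.48891022 -0.87233411] -60.73102106575699 0.1591933414128415
```

Request:
inch_along(plan=[[-0.04,0.003,0.05,0,0.6],[-0.04,0.003,0.09,0,0.6],[-0.04,0.003,0.13,0,0.6],[-0.04,0.003,0.165,0,0.6],[-0.04,0.003,0.18,0,0.6],[-0.04,0.003,0.18,0,0.6],[-0.04,0.003,0.18,0,0.6]])

```text
clock: 5.87
eef_pos: [0.4433, 0.0686, 0.0222]
tcp_rot: [[-0.527, 0.85, -0.003], [0.85, 0.527, 0.0], [0.001, -0.002, -1.0]]
force: [0.4, -0.1, 0.2]
gripper_width: 0.603
gripper_force: 0.0
```

Request:
inch_along(plan=[[-0.01,0,0,0,0.6],[-0.02,0,0,0,0.6],[-0.03,0,0,0,0.6],[-0.04,0,0,0,0.6],[-0.05,0,0,0,0.6],[-0.06,0,0,0,0.6],[-0.07,-0.001,0,0,0.6],[-0.08,-0.001,0,0,0.6],[-0.09,-0.001,0,0,0.6],[-0.10,-0.001,0,0,0.6],[-0.11,-0.001,0,0,0.6],[-0.12,-0.002,0,0,0.6],[-0.13,-0.002,0,0,0.6],[-0.14,-0.002,0,0,0.6],[-0.15,-0.002,0,0,0.6],[-0.16,-0.003,0,0,0.6],[-0.17,-0.003,0,0,0.6],[-0.18,-0.003,0,0,0.6],[-0.187,-0.003,0,0,0.6],[-0.192,-0.003,0,0,0.6]])

```text
clock: 7.53
eef_pos: [0.5427, -0.097, 0.0238]
tcp_rot: [[-0.527, 0.85, 0.0], [0.85, 0.527, 0.0], [0.0, 0.0, -1.0]]
force: [-3.3, 6.7, 6.1]
gripper_width: 0.598
gripper_force: 4.1
```

Request:
inch_along(plan=[[0.03,0,0,0,0.6],[0.05,0,-0.03,0,0.6],[0.05,0,-0.07,0,0.6],[0.05,0,-0.11,0,0.6],[0.05,0,-0.14,0,0.6],[0.005,-0.09,-0.15,-0.81,0.6],[0.005,-0.09,-0.15,-0.81,0.6],[0.005,-0.09,-0.15,-0.81,0.6],[0.005,-0.09,-0.15,-0.81,0.6],[0.005,-0.09,-0.15,-0.81,0.6],[0.005,-0.09,-0.15,-0.81,0.6],[0.005,-0.09,-0.15,-0.81,0.6],[0.005,-0.09,-0.15,-0.81,0.6],[0.005,-0.09,-0.15,-0.81,0.6]])

```text
clock: 8.7
eef_pos: [0.4635, -0.1399, 0.1734]
tcp_rot: [[-0.978, 0.207, 0.001], [0.207, 0.978, -0.001], [-0.001, -0.0, -1.0]]
force: [0.1, -0.6, 0.2]
gripper_width: 0.601
gripper_force: 0.0
```

```bash
python3 - <<'E'
from plant import ctrl
from h import *
S=[snap(ctrl,n,n[0]+'4') for n in ('scene','top','wrist')]
cv2.imwrite('pics/c4.png',np.vstack([np.hstack([cv2.resize(S[0]['frame'][190:290,130:255],(375,300)),cv2.resize(S[1]['frame'][120:220,260:385],(375,300))]),cv2.resize(S[2]['frame'],(750,300))]))
E
```

```text
(no output)
```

View pics/c4.png

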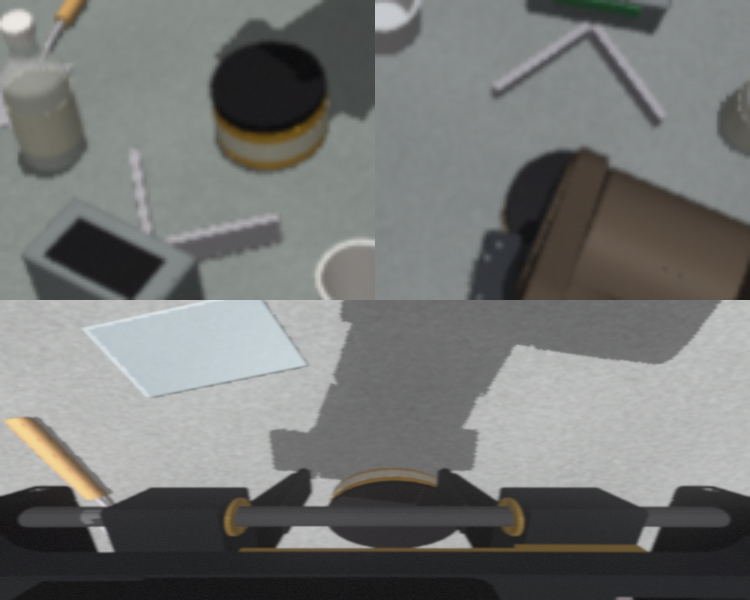

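The scene half shows the lid centred near (269,87) in the crop, in front of the V. In the wrist view the tin lies nearly midway between the fingers.

Run:
```python
from h import *
s=load('s4');w=load('w4')
T=plane(s,[(219.7,219)],.065)[0,:2];print(T)
# wrist: far tin rim (top arc of brass) tangency: left/right edges of lid at same row
l=plane(w,[(327/750*560,500/300*210-210),(452/750*560,500/300*210-210)],.065);print(l)
seat=np.array([.679,-.167]);u=np.array([np.cos(np.radians(-11.7)),np.sin(np.radians(-11.7))])
d=seat-T;print('along',d@u,'lateral (left+) of tin',-(d@[-u[1],u[0]]))
tcp=np.array([.4635,-.1399]);print('tcp',(seat-tcp)@u,-((seat-tcp)@[-u[1],u[0]]))
```

```text
[ 0.58060864 -0.14106028]
[[ 0.39692024 -0.15706177  0.065     ]
 [ 0.41406488 -0.07539648  0.065     ]]
along 0.10160731139042756 lateral (left+) of tin 0.005448251390918914
tcp 0.21651805139315206 -0.017163723981478574
```

Request:
inch_along(plan=[[0,0.018,0.04,0,0.6],[0,0.018,0.08,0,0.6],[0,0.018,0.12,0,0.6],[0,0.018,0.15,0,0.6],[0,0.018,0.15,0,0.6],[-0.03,0.018,0.15,0,0.6],[-0.045,0.018,0.15,0,0.6],[-0.055,0.018,0.15,0,0.6],[-0.065,0.018,0.15,0,0.6],[-0.075,0.018,0.15,0,0.6],[-0.085,0.018,0.15,0,0.6],[-0.095,0.018,0.15,0,0.6],[-0.105,0.018,0.15,0,0.6],[-0.115,0.018,0.15,0,0.6],[-0.125,0.018,0.15,0,0.6],[-0.133,0.018,0.15,0,0.6],[-0.138,0.018,0.15,0,0.6],[-0.142,0.018,0.15,0,0.6],[-0.144,0.018,0.15,0,0.6],[-0.145,0.018,0.15,0,0.6]])

```text
clock: 10.52
eef_pos: [0.6085, -0.1509, 0.0236]
tcp_rot: [[-0.979, 0.204, -0.001], [0.204, 0.979, 0.0], [0.001, 0.0, -1.0]]
force: [-7.1, 1.0, 5.6]
gripper_width: 0.601
gripper_force: 4.4
```

Request:
inch_along(plan=[[-0.003,0,0,0,0.6],[-0.006,0,0,0,0.6],[-0.008,0,0,0,0.6],[-0.01,0,0,0,0.6],[-0.01,0,0,0,0.6]])

```text
clock: 10.93
eef_pos: [0.6185, -0.153, 0.0236]
tcp_rot: [[-0.979, 0.204, -0.001], [0.204, 0.979, 0.0], [0.001, 0.0, -1.0]]
force: [-4.6, 0.7, 4.2]
gripper_width: 0.596
gripper_force: 3.1
```

Request:
inch_along(plan=[[-0.001,0,0,0,0.6],[-0.002,0,0,0,0.6],[-0.003,0,0,0,0.6],[-0.004,0,0,0,0.6],[-0.004,0,0,0,0.6]])

```text
clock: 11.35
eef_pos: [0.6209, -0.1535, 0.0236]
tcp_rot: [[-0.979, 0.203, -0.004], [0.203, 0.979, 0.001], [0.004, 0.0, -1.0]]
force: [-12.1, 1.3, 8.3]
gripper_width: 0.597
gripper_force: 6.6
```

Request:
inch_along(plan=[[-0.001,0,0,0,0.6],[-0.002,0,0,0,0.6],[-0.002,0,0,0,0.6]])

```text
clock: 11.6
eef_pos: [0.621, -0.1535, 0.0235]
tcp_rot: [[-0.979, 0.203, -0.008], [0.203, 0.979, 0.002], [0.008, 0.001, -1.0]]
force: [-21.9, 2.4, 15.4]
gripper_width: 0.598
gripper_force: 11.3
```

The wall contact is firm: the force climbs and the TCP no longer moves. I'll back off and check.

Request:
inch_along(plan=[[0.005,0,0,0,0.6],[0.015,0,0,0,0.6],[0.04,0,0,0,0.6],[0.07,0,0,0,0.6],[0.1,0,-0.03,0,0.6],[0.14,0,-0.06,0,0.6],[0.17,0,-0.1,0,0.6],[0.17,0,-0.14,0,0.6],[0.17,0,-0.14,0,0.6],[0.17,0,-0.14,0,0.6]])

```text
clock: 12.43
eef_pos: [0.4591, -0.1202, 0.1667]
tcp_rot: [[-0.979, 0.204, 0.007], [0.204, 0.979, -0.003], [-0.008, -0.001, -1.0]]
force: [0.4, -0.7, 0.6]
gripper_width: 0.601
gripper_force: 0.0
```

```bash
python3 - <<'E'
from plant import ctrl
from h import *
S=[snap(ctrl,n,n[0]+'5') for n in ('scene','top')]
out=[]
for c,b in zip(S,((135,195),(275,85))):
    f=c['frame']; x0,y0=b; sub=f[y0:y0+100,x0:x0+125]; out.append(cv2.resize(sub,(375,300)))
    t=np.linspace(0,6.283,60); print([proj(c,[.678,-.167,.065]).round(1).tolist()])
cv2.imwrite('pics/c5.png',np.hstack(out))
E
```

```text
[[[196.9, 242.1]]]
[[[329.3, 151.7]]]
```

View pics/c5.png

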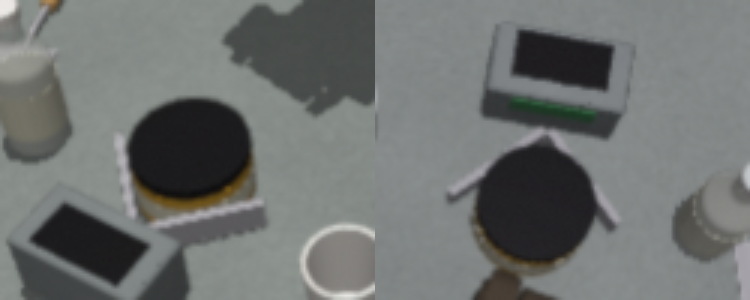

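The tin stands in the V against both walls. The lid centre reads (198.3,244) in the scene view, against (196.9,242.1) expected, and (328.7,152.7) in the top view, against (329.3,151.7).

```bash
python3 -c "
from plant import ctrl
print(ctrl.sign_off())"
```

```text
the job is handed in; nothing more can be done
None
```

I tipped the tin upright and pushed it into the scanner's V until it rested against both walls, then handed the job in at about 12.5 s; the sign-off returned no verdict.

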